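# Zero a spring-tipped hand probe and hold it square on the ringed spot

### The arm

A 7-joint arm with a two-finger parallel gripper is mounted at the origin on a cart in front of the work surface, level with it; the furniture and walls round the work are solid. World frame = base frame: x ahead of the robot, y to its left, z up, the work surface at z = 0. Lengths are in mm, angles in rad, forces in N, time in s.
With the tool pointing down it reaches from about 400 to 875 mm from the base axis. Payload 4.4 kg.
Tool frame: the origin (TCP) lies between the finger pads; the fingertips stand ctrl.tip_reach ahead of it and the grasp point (between the pads) lies 8 mm behind it (ctrl.tip_reach is the distance from the TCP to the fingertips, in mm); z points along the fingers, y is the direction in which the jaws open and shut (so a half turn about z gives the same grasp; the last joint's range is limited). The gripper opens to 85 mm and grips with 20 to 120 N. Pads are 22 mm wide; open, the fingers measure 114 mm over their backs; the gripper's body (76 mm by 85 mm) begins 54 mm behind the grasp point. The pads swing forward as they close: fully open they stand 13 mm farther back than shut.
Start: joints at [1.203, 0.628, 0.038, 1.517, -0.027, 0.996, -0.02], TCP at [193.233, -620.628, 242.313] pointing down, gripper open.
Joint ranges: [-3.06, 3.06], [-0.37, 2.12], [-1.25, 1.32], [0.18, 2.47], [-1.1, 4.24], [0.23, 1.98], [-2.94, 2.94]. Speed limits (rad/s): [2.57, 2.57, 3.14, 3.14, 3.14, 3.14, 3.14].

### API

Orientations are given as [roll, pitch, yaw] about the fixed x, y, z axes, in that order (R = Rz(yaw) Ry(pitch) Rx(roll)).
In Python, from cell import status, viewer, order, ctrl gives the robot as it stands.
- The arm moves only by the tool play_rows, never from a script. Its argument "series" is a list of rows, each a list of 5 numbers: the shift along the tool's x, y, z in cm, then the turn about the tool's z in degrees, then the closure, from 0 (fully open) to 1 (shut). In form: [[x, y, z, yaw, gripper], ...]. A call has 1 to 8 rows; each row is the pose to reach, as a shift and turn from the pose commanded when the call began, along the tool's axes at that moment; what a row does not reach only later rows make up. A row lasts 1/10 s, in which the tool goes at most 50 mm and 8.59 degrees, less where a joint would pass 70% of its speed; a pose out of reach is approached as far as the arm can. A call with a gripper value outside its range is refused whole. The fingers move at their own pace and stop on an object; the grip force is fixed at half the most. Time passes only in rows, so rows that repeat a pose let the fingers close. It gives the time, the measured TCP pose, the force and the opening at its end, in the units of the state.
- status.read_state(): the state, without advancing time (a new reading comes with each control period).
- viewer.get_image(name): name is "scene" or "top" or "wrist"; returns a dict with "img" (384x512x3 uint8, red, green, blue), "vfov" (degrees; the focal length in pixels is half the picture's height over the tangent of half this angle, whatever the lens; pixels are square), "cx", "cy" (the principal point, pixels), "dist_coeffs" ([k1, k2, p1, p2, k3] as OpenCV has them; the pictures are not rectified), "rvec" (rotation vector, rad) and "tvec" (3), from world to camera coordinates, as OpenCV has them; the wrist camera has in their place "tool_from_camera" (4x4, takes a point from camera to tool coordinates, whose origin is the TCP and whose axes are the flange's). Camera axes: x right, y down, z forward; pixel columns grow to the right and rows downward; lengths in mm; the calibration is good to about 2 mm. A picture is of the moment at which its call begins: read the wrist's pose just before it. There is no depth.
- order.finish_job(): hands the job in, once; it reports no verdict.
The state is a dict: "clock": time; "qpos": joint angles; "qd": joint speeds; "tau": joint torques, N m; "eef_pos": TCP position; "tool_rot": TCP orientation; "force": force on the tool from outside, world axes, zero at the start; "torque": the same for the moment, N m; "width": finger opening in mm.
Only numpy, scipy, OpenCV 4.12 (cv2) and the standard library are available. Lean on these libraries where they do the work, as an engineer would, in place of code of your own. Each camera call takes 0.05 s, during which the arm holds its last target. There are 200 camera calls.

### The job

Take the hand probe out of its wooden stand and zero it by pressing its tip down onto the round sprung pad until the pad is fully down, for half a second. Then hold the probe square to the sloping steel plate with its tip inside the scribed ring (not on the cross), pressed lightly so that the sprung tip is about half way in, and finish like that, still holding the probe there.

Things in the scene. Friction and masses are not known exactly. Their poses are not given: they have to be found in the camera images.
- probe: round dark steel hand probe, 133 mm long with its tip, loose, 0.18 kg, upright in its stand. Origin on its axis at the nose face; z up the barrel. Barrel 24 mm diameter below a 34 mm collar (40 to 47 mm up), tapering to a round grip of 26 mm diameter from 50 to 112 mm, button on top to 123 mm. In the stand the collar lies on the stand's top: nose face 20 mm, grip middle 101 mm above the bench
- plunger (a joint): the probe's sprung steel tip, a pin of 9 mm diameter that stands 10 mm out of the nose face: 0 = fully out, grows in metres as it is pushed in along the probe's axis, stop at 0.008. Spring 1.2 N per mm, so half way in (0.004) is about 5 N, on the stop about 10 N
- probe_point (a point): centre of the end face of the sprung tip, 10 mm below the probe's origin along the axis when fully out; z up the probe's axis
- probe_stand: fixed wooden block 70 x 70 x 60 mm with a 27 mm through hole in which the probe stands. Origin in the middle of its underside on the bench, z up. It stands left of the test plate, in one of two areas, behind or beyond the bench vice (about 0.17 m high, fixed at x 0.30 to 0.47, y 0.12 to 0.27); the pad has the other area
- zero_pad (a joint): the sprung pad's travel in metres: 0 = up, grows as it is pressed down, stop at 0.008; needs about 10 N to be fully down and springs back up when freed
- zero_pad_top (a point): centre of the pad's top face, moves with the pad; the pad is a flat steel disc of 40 mm diameter on a fixed grey housing, z up
- zero_pad_base: the pad's fixed housing with the pad, origin in the middle of its underside on the bench
- test_plate: fixed sine plate, 150 x 130 mm, 105 mm high at the back; the bright steel plate under test (100 x 124 mm) is clamped on its slope between two low stops (10 mm) at its lower and upper edge. Origin mid underside, z up, x level towards the high side. The face slopes 20 degrees, rising towards x; its middle is 73.5 mm above the bench. To its right (y below -0.18) stands a bench grinder, 0.3 m high
- ring_centre (a point): centre of the scribed dark ring (24 mm diameter) on the sloping face; z is the face's outward normal, x runs up the slope. The ring lies half way up the slope, 25 to 44 mm to one or other side of the middle; a diagonal cross of like size lies on the other side and is not to be measured

How it is judged (in metres and radians):
On the way:
1. the probe, lifted out of its stand, presses the sprung pad fully down (value of joint zero_pad above 0.007 m and contact force between probe and zero_pad_base above 4 N and horizontal distance between probe_point and zero_pad_top below 0.02 m), for 0.3 s.
At the end, for the whole second after the job is handed in: The gripper still holds the probe still, its tip centre within 7.5 mm of the ring's centre, its axis within 6 degrees of the face's normal, the sprung tip 1.5 to 6.5 mm in, contact force on the plate 1.5 to 12 N, and the zero pad up again (distance between probe_point and ring_centre below 0.0075 m and angle between the z axis of probe and the z axis of ring_centre, either way round below 0.105 rad and value of joint plunger between 0.0015 and 0.0065 m and contact force between probe and test_plate between 1.5 and 12 N and contact force between the fingers and probe above 1 N and value of joint zero_pad below 0.002 m and linear speed of probe below 0.02 m/s); the arm keeps its last pose, push and grip.
It fails at once if the probe is rammed onto the test plate (contact force between probe and test_plate above 30 N).
It fails at once if the probe is laid over or dropped on its side (angle between probe's own z axis and vertical above 1 rad).
It also fails if it takes over 48 s, if anything falls off the work surface, if the arm or the gripper's body presses on something with over 40 N, if the wrist force passes 120 N, or if a joint passes its speed limit or range.

## Working session

There is one attempt and no reset: what is moved stays moved. The work goes in short steps, Python scripts to look and compute and a tool call to move; the robot and the scene stay as the last step left them, time stands still between calls to the robot, and variables do not carry over. Pictures are saved under pics/ and viewed, about 8 in all and at most 12, crops included, and the job is handed in when it is done.

Besides the shell and the picture viewer there is one more tool, called as name(argument=value, ...) on one line, values as JSON. play_rows: Moves the arm, as the interface text tells. Its arguments: {"type":"object","properties":{"series":{"type":"array","items":{"type":"array","items":{"type":"number"}}}},"required":["series"]}

```bash
mkdir -p pics; ls; cat > h.py <<'E'
import numpy as np, cv2
from scipy.spatial.transform import Rotation as R
from cell import status, viewer, order, ctrl
def cam(name):
    s=status.read_state(); d=viewer.get_image(name)
    f=192/np.tan(np.radians(d['vfov'])/2)
    K=np.array([[f,0,d['cx']],[0,f,d['cy']],[0,0,1]]); D=np.array(d['dist_coeffs'],float)
    if name=='wrist':
        T=np.eye(4);T[:3,:3]=R.from_euler('xyz',s['tool_rot']).as_matrix();T[:3,3]=s['eef_pos']
        W=np.linalg.inv(T@np.array(d['tool_from_camera'])); Rm,t=W[:3,:3],W[:3,3]
    else:
        Rm=cv2.Rodrigues(np.array(d['rvec'],float))[0]; t=np.array(d['tvec'],float)
    return dict(img=d['img'],K=K,D=D,R=Rm,t=t)
def rays(c,uv):
    n=cv2.undistortPoints(np.array(uv,float).reshape(-1,1,2),c['K'],c['D']).reshape(-1,2)
    d=np.c_[n,np.ones(len(n))]@c['R']; return -c['R'].T@c['t'], d/np.linalg.norm(d,axis=1)[:,None]
def onz(c,uv,z):
    o,d=rays(c,uv); return o+d*((z-o[2])/d[:,2])[:,None]
def proj(c,P):
    return cv2.projectPoints(np.array(P,float).reshape(-1,1,3),cv2.Rodrigues(c['R'])[0],c['t'],c['K'],c['D'])[0].reshape(-1,2)
def save(c,n): cv2.imwrite('pics/'+n,cv2.cvtColor(c['img'],cv2.COLOR_RGB2BGR))
E
python3 - <<'E'
from h import *
import pickle
print(status.read_state(), ctrl.tip_reach)
a=[cam(n) for n in('scene','top')]
pickle.dump(a,open('v0.pkl','wb'))
save(a[0],'s0.png');save(a[1],'t0.png')
for c in a: print(-c['R'].T@c['t'], c['R'][2], c['K'][0,0])
E
```

```text
pics
{'clock': 0.0, 'qpos': array([ 1.20315667,  0.62935754,  0.03845578,  1.51838464, -0.02703256,
        0.99628913, -0.0200229 ]), 'qd': array([ 0.00157259,  0.0001214 , -0.00033016, -0.00013016,  0.00070664,
       -0.00028918,  0.00161092]), 'tau': array([ 7.04380491e-04, -5.63388026e+01,  1.22646332e+00, -1.93440485e+01,
        1.09557883e-02,  1.05200079e-02,  2.51252766e-05]), 'eef_pos': array([ 193.0770141 , -620.02149535,  241.37659612]), 'tool_rot': array([-3.13967220e+00,  7.16906025e-06,  3.01787480e-01]), 'force': array([ 0.19566507,  0.11036812, -0.09468566]), 'torque': array([0.01560779, 0.00030378, 0.0220637 ]), 'width': 85.62645077994436} 11.0
[ 130.897934   -475.59185878  476.16220621] [ 0.53241489  0.70630182 -0.46655345] 386.000832458437
[445.46990194 116.94104529 912.39467285] [ 0.15741658  0.0035919  -0.98752576] 456.149206552255
```

View pics/s0.png

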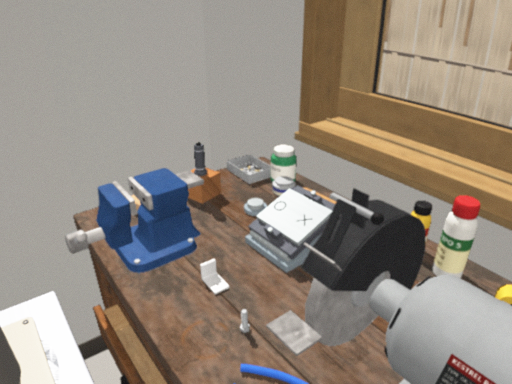

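View pics/t0.png

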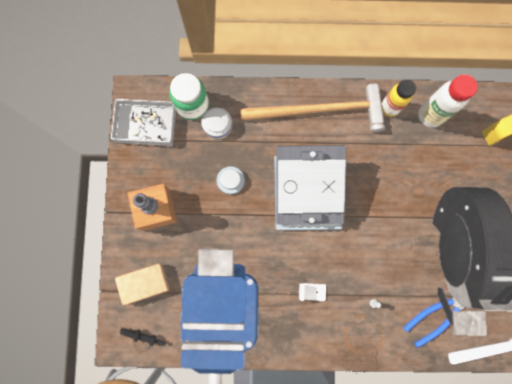

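```bash
python3 - <<'E'
from h import *
import pickle
s,c=pickle.load(open('v0.pkl','rb'))
im=cv2.cvtColor(c['img'],cv2.COLOR_RGB2BGR)
A=cv2.resize(im[90:245,110:360],None,fx=3.2,fy=3.2,interpolation=cv2.INTER_CUBIC)
cv2.imwrite('pics/t1.png',A)
hsv=cv2.cvtColor(im,cv2.COLOR_BGR2HSV)
m=cv2.inRange(hsv,(8,150,110),(18,255,255)); m[:175]=0;m[240:]=0;m[:,:120]=0;m[:,190:]=0
q=cv2.findContours(m,0,2)[0];k=max(q,key=cv2.contourArea);r=cv2.minAreaRect(k)
print('stand',r);print(onz(c,cv2.boxPoints(r),60).round(1),onz(c,[r[0]],60).round(1))
for n,uv,z in(('pad?',(231,179),40),('lid?',(217,122),30),('ring',(290.5,186),73.5),('cross',(328.5,186),73.5)):print(n,onz(c,[uv],z).round(1))
print(onz(c,[(276,147),(345,147),(345,229),(276,229)],73).round(1))
E
```

```text
Traceback (most recent call last):
ValueError: max() iterable argument is empty
```

View pics/t1.png

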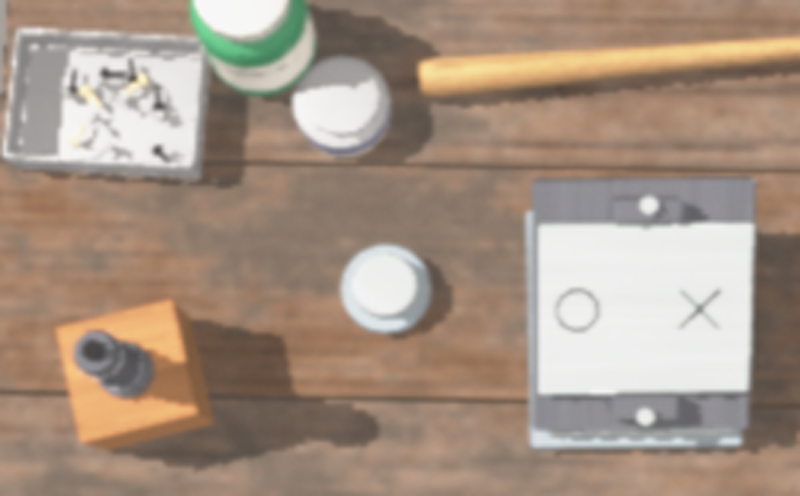

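```bash
python3 - <<'E'
from h import *
import pickle
s,c=pickle.load(open('v0.pkl','rb'))
f=lambda x,y:((x+.5)/3.2+109.5,(y+.5)/3.2+89.5)
print('button',onz(c,[f(98,346)],143).round(1))
print('collar stand corners',onz(c,[f(57,327),f(172,300),f(196,418),f(83,445)],60).round(1))
print('probe low', onz(c,[f(125,378)],64).round(1))
print('ring,cross',onz(c,[f(577,310),f(700,309)],73.5).round(1))
pc=onz(c,[f(537,224),f(754,222),f(749,392),f(540,394)],73)
print('plate edges', pc.round(1))
print(onz(c,[f(537,224),f(754,222)],73.5+21).round(1),onz(c,[f(749,392),f(540,394)],73.5-21).round(1))
for z in(15,25,35,45):
  P=onz(c,[f(385,284),f(355,284),f(417,284)],z); print('pad',z,P[0].round(1),'diam',np.linalg.norm(P[2]-P[1]).round(1),'scene px',proj(s,[P[0]]).round(1))
im=cv2.cvtColor(s['img'],cv2.COLOR_RGB2BGR)
a=cv2.resize(im[130:275,180:350],None,fx=4,fy=4,interpolation=cv2.INTER_CUBIC);cv2.imwrite('pics/s1.png',a)
print('ring scene',proj(s,onz(c,[f(577,310)],73.5)), 'button', proj(s,onz(c,[f(98,346)],143)))
E
```

```text
button [[558.9 310.6 143. ]]
collar stand corners [[582.  356.5  60. ]
 [599.5 288.9  60. ]
 [529.5 271.4  60. ]
 [512.4 336.9  60. ]]
probe low [[551.8 313.5  64. ]]
ring,cross [[595.4  49.4  73.5]
 [597.3 -22.4  73.5]]
plate edges [[646.6  73.2  73. ]
 [650.2 -54.9  73. ]
 [549.1 -50.5  73. ]
 [545.8  70.5  73. ]]
[[641.4  74.3  94.5]
 [644.9 -50.5  94.5]] [[551.6 -54.6  52.5]
 [548.2  69.4  52.5]]
pad 15 [620.2 165.   15. ] diam 38.8 scene px [[255.5 203.5]]
pad 25 [618.3 164.4  25. ] diam 38.4 scene px [[254.9 200.2]]
pad 35 [616.3 163.9  35. ] diam 38.0 scene px [[254.4 196.8]]
pad 45 [614.4 163.4  45. ] diam 37.5 scene px [[253.9 193.5]]
ring scene [[279.59936838 204.57878792]] button [[199.21467006 141.95559706]]
```

View pics/s1.png

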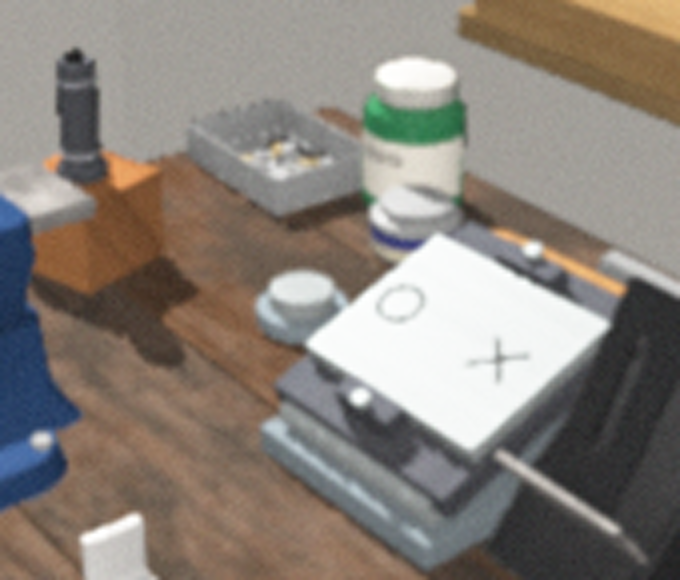

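```bash
cat >> h.py <<'E'
def rel(P,p0,yaw0):
    return (R.from_euler('xyz',[np.pi,0,yaw0]).inv().apply(np.array(P,float)-p0)/10).round(2)
E
python3 - <<'E'
from h import *
p0=np.array([193.2,-620.6,242.3])
print(rel([[193,-620,420],[330,-480,430],[450,-350,430]],p0,.302))
print(rel([[540,50,430],[556,260,330]],[450,-350,430],.026))
E
```

```text
[[ -0.    -0.06 -17.77]
 [ 17.24  -9.35 -18.77]
 [ 32.57 -18.2  -18.77]]
[[ 10.04 -39.75  -0.  ]
 [ 12.18 -60.7   10.  ]]
```

play_rows(series=[[0,0,-5,4,0],[0,0,-10,8,0],[0,0,-15,12,0],[3,-2,-18.5,15.8,0],[7.5,-4,-18.8,15.8,0],[12,-6.5,-18.8,15.8,0],[16.5,-9,-18.8,15.8,0],[21,-11.5,-18.8,15.8,0]])

```text
clock: 0.9
eef_pos: [357.5, -449.8, 430.1]
tool_rot: [-3.141, 0.0, 0.026]
force: [0.4, 0.0, -0.2]
width: 85.3
```

play_rows(series=[[1.8,-4.4,0,0,0],[3.6,-8.8,0,0,0],[5.4,-13.2,0,0,0],[7.2,-17.6,0,0,0],[9,-22,0,0,0],[10.8,-26.4,0,0,0],[12.6,-30.8,0,0,0],[14.2,-35.2,0,0,0]])

```text
clock: 1.7
eef_pos: [489.5, -94.1, 430.1]
tool_rot: [-3.142, 0.0, 0.026]
force: [0.8, -1.3, 0.2]
width: 85.3
```

play_rows(series=[[0.8,-4.6,0,0,0],[1.6,-9.2,1,0,0],[2.4,-13.8,2.5,0,0],[3.2,-18.4,4,0,0],[4,-23,5.5,0,0],[4.8,-27.6,7,0,0],[5.6,-32.2,8.5,0,0],[6.4,-36.6,10,0,0]])

```text
clock: 2.5
eef_pos: [543.5, 273.4, 329.3]
tool_rot: [3.141, 0.001, 0.026]
force: [-0.4, 0.0, 0.1]
width: 85.4
```

```bash
python3 - <<'E'
from h import *
import pickle
w=cam('wrist');save(w,'w0.png');pickle.dump(w,open('w0.pkl','wb'))
s=status.read_state();print(s['eef_pos'],s['tool_rot'],-w['R'].T@w['t'],w['R'][2])
print(proj(w,[[556,312.5,143],[556,312.5,67],[556,312.5,60],[619,164.6,22]]))
E
```

```text
[541.33112977 282.76335931 326.16136447] [-3.13515678  0.00453252  0.03563439] [620.80351873 274.52674899 461.93499874] [-0.30596351 -0.00867598 -0.95200371]
[[219.70302573 153.67583069]
 [226.87574467 141.6128203 ]
 [227.40676124 140.72119312]
 [341.08348617  92.59383759]]
```

View pics/w0.png

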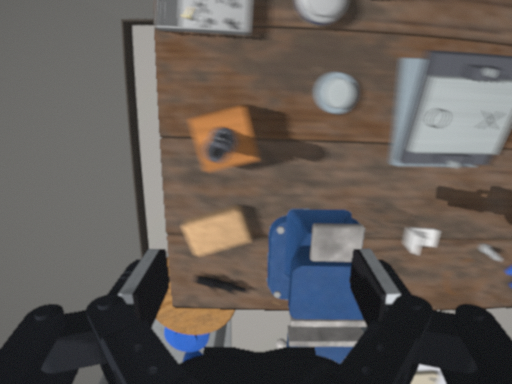

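play_rows(series=[[0.6,-2,4,0,0],[1.3,-3.87,8,0,0],[1.3,-3.87,12,0,0],[1.3,-3.87,13,0,0],[1.3,-3.87,13,0,0],[1.3,-3.87,13,0,0],[1.3,-3.87,13,0,0]])

```text
clock: 3.25
eef_pos: [557.2, 310.8, 202.9]
tool_rot: [-3.14, -0.004, 0.025]
force: [0.2, 0.3, -0.3]
width: 85.6
```

```bash
python3 - <<'E'
from h import *
import pickle
w=cam('wrist');save(w,'w1.png');pickle.dump(w,open('w1.pkl','wb'))
s=status.read_state();print(s['eef_pos'],s['tool_rot'],s['qd'].round(3))
print(proj(w,[[556,312.5,143],[556,312.5,67],[556,312.5,60],[619,164.6,22]]))
E
```

```text
[557.02849935 310.83315819 202.75360703] [-3.13969712 -0.00371068  0.02530975] [-0.001  0.003 -0.     0.009 -0.    -0.004 -0.001]
[[254.99271579 214.70663503]
 [256.18161245 182.15604899]
 [256.26110016 179.98546272]
 [409.10399462 111.60509944]]
```

View pics/w1.png

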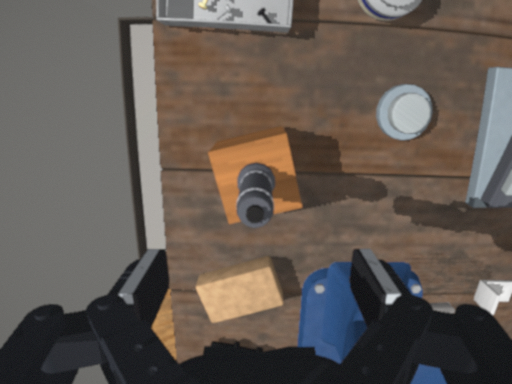

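play_rows(series=[[0.05,-0.15,3,0,0],[0.05,-0.15,6,0,0],[0.05,-0.15,8.5,0,0],[0.05,-0.15,10.3,0,0],[0.05,-0.15,11,0,0],[0.05,-0.15,11,0,0],[0.05,-0.15,11,0,0.5],[0.05,-0.15,11,0,1]])

```text
clock: 4.1
eef_pos: [557.2, 312.6, 91.9]
tool_rot: [-3.14, -0.002, 0.026]
force: [1.0, 0.3, 0.1]
width: 59.2
```

play_rows(series=[[0,0,0,0,1],[0,0,0,0,1],[0,0,0,0,1],[0,0,0,0,1],[0,0,0,0,1],[0,0,0,0,1]])

```text
clock: 4.7
eef_pos: [556.6, 312.4, 91.1]
tool_rot: [-3.141, -0.001, 0.026]
force: [-1.2, -0.1, 5.4]
width: 24.7
```

play_rows(series=[[0,0,-0.5,0,1],[0,0,-2,0,1],[0,0,-4,0,1],[0,0,-6,0,1],[0,0,-8,0,1],[0,0,-8.5,0,1],[0,0,-8.5,0,1]])

```text
clock: 5.4
eef_pos: [556.5, 312.0, 176.4]
tool_rot: [-3.141, -0.001, 0.026]
force: [0.1, -0.5, -2.0]
width: 24.8
```

```bash
python3 - <<'E'
from h import *
s=status.read_state();print(s['eef_pos'],s['tool_rot'],s['force'],s['width'])
print(rel([620.5,164.6,175],s['eef_pos'],.026))
E
```

```text
[556.46297241 311.96787123 176.35676066] [-3.14122690e+00 -1.24833264e-03  2.58477724e-02] [ 0.13669954 -0.46183266 -1.96346561] 24.8124849795629
[ 6.02 14.9   0.14]
```

play_rows(series=[[1.5,3.7,0,0,1],[3,7.4,0,0,1],[4.5,11.1,0,0,1],[6,14.9,0.5,0,1],[6,14.9,3,0,1],[6,14.9,4.5,0,1],[6,14.9,5.5,0,1],[6,14.9,5.5,0,1]])

```text
clock: 6.2
eef_pos: [617.9, 166.1, 118.2]
tool_rot: [3.142, 0.004, 0.029]
force: [0.4, 0.1, -2.1]
width: 24.5
```

```bash
python3 - <<'E'
from h import *
w=cam('top');v=cam('scene')
a=[cv2.resize(x['img'][r:r+110,q:q+120],None,fx=3.3,fy=3.3,interpolation=cv2.INTER_CUBIC) for x,r,q in((w,110,170),(v,125,195))]
cv2.imwrite('pics/p2.png',cv2.cvtColor(np.hstack(a),cv2.COLOR_RGB2BGR))
s=status.read_state();print(s['eef_pos'],s['force'])
print(proj(v,[[620.5,164.6,22],np.r_[s['eef_pos'][:2],s['eef_pos'][2]-81]]))
E
```

```text
[619.6616112  166.31169419 120.35399372] [ 0.60853543 -0.18581763 -1.56197885]
[[255.63753335 200.98478922]
 [254.91756508 194.44630068]]
```

View pics/p2.png

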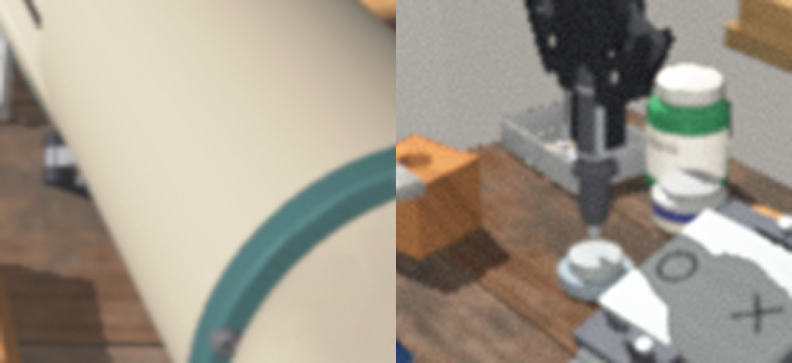

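play_rows(series=[[0,0,1,0,1],[0,0,1.5,0,1],[0,0,2,0,1],[0,0,2.4,0,1],[0,0,2.8,0,1],[0,0,2.8,0,1]])

```text
clock: 6.9
eef_pos: [620.3, 165.0, 92.6]
tool_rot: [-3.141, -0.001, 0.026]
force: [-1.7, -0.0, 6.3]
width: 24.6
```

play_rows(series=[[0,0,0.3,0,1],[0,0,0.5,0,1],[0,0,0.7,0,1],[0,0,0.7,0,1]])

```text
clock: 7.3
eef_pos: [620.9, 165.2, 88.6]
tool_rot: [-3.141, -0.002, 0.026]
force: [-5.4, -1.3, 21.0]
width: 24.6
```

play_rows(series=[[0,0,0,0,1],[0,0,0,0,1],[0,0,0,0,1],[0,0,0,0,1],[0,0,0,0,1],[0,0,0,0,1],[0,0,0,0,1],[0,0,0,0,1]])

```text
clock: 8.1
eef_pos: [620.9, 165.2, 88.6]
tool_rot: [-3.141, -0.002, 0.026]
force: [-5.5, -0.2, 20.9]
width: 24.7
```

```bash
python3 - <<'E'
from h import *
s=status.read_state();print(s['eef_pos'],s['force'])
v=cam('scene');save(v,'s3.png')
E
```

```text
[620.85149715 165.19960484  88.64995413] [-5.51447472 -0.15884453 20.93974872]
```

play_rows(series=[[0,0,-1.5,0,1],[0,0,-4,-3,1],[0,0,-7.5,-8,1],[1,-4,-7.5,-13.2,1],[2,-8,-7.5,-13.2,1],[2.5,-12,-7.5,-13.2,1],[2.5,-15,-7.5,-13.2,1],[2.5,-15,-7.5,-13.2,1]])

```text
clock: 8.95
eef_pos: [638.7, 322.8, 159.6]
tool_rot: [-3.136, 0.0, 0.264]
force: [-0.9, 0.6, -2.3]
width: 24.6
```

```bash
python3 - <<'E'
from h import *
for i in range(3): cam('wrist')
s=status.read_state();print(s['eef_pos'],s['tool_rot'],s['force'],s['width'])
print(rel([[635.8,333.3,116],[602,324.4,116]],s['eef_pos'],s['tool_rot'][2]))
E
```

```text
[641.14674187 313.82994298 159.51369865] [3.13957711e+00 1.13234943e-03 2.56039935e-01] [ 0.55311679 -1.24054609 -2.6251939 ] 24.526263729762988
[[-0.02 -2.02  4.35]
 [-3.52 -2.01  4.35]]
```

play_rows(series=[[0,-2,1,0,1],[0,-2,3,0,1],[0,-2,4.3,0,1],[-1,-2,4.3,0,1],[-2,-2,4.3,0,1],[-3,-2,4.3,0,1],[-3.4,-2,4.3,0,1],[-3.4,-2,4.3,0,1]])

```text
clock: 9.9
eef_pos: [603.5, 324.4, 117.3]
tool_rot: [3.14, 0.0, 0.255]
force: [0.0, 0.3, -2.0]
width: 24.7
```

play_rows(series=[[-0.3,0,0,0,1],[-0.6,0,0,0,1],[-0.8,0,0,0,1],[-0.8,0,0,0,1]])

```text
clock: 10.3
eef_pos: [599.9, 324.4, 118.7]
tool_rot: [-3.141, -0.009, 0.255]
force: [7.0, 1.9, -2.4]
width: 24.9
```

play_rows(series=[[-0.4,0,0,0,1],[-0.8,0,0,0,1],[-1.0,0,0,0,1],[-1.0,0,0,0,1],[-1.0,0,0,0,1]])

```text
clock: 10.8
eef_pos: [591.3, 322.3, 119.3]
tool_rot: [-3.14, -0.012, 0.255]
force: [7.4, 2.0, -1.2]
width: 24.7
```

play_rows(series=[[-0.4,0,0,0,1],[-0.8,0,0,0,1],[-1.0,0,0,0,1],[-1.0,0,0,0,1],[-1.0,0,0,0,1]])

```text
clock: 11.3
eef_pos: [581.9, 320.1, 119.7]
tool_rot: [-3.14, -0.012, 0.255]
force: [7.6, 1.5, 1.2]
width: 25.0
```

```bash
python3 - <<'E'
from h import *
s=status.read_state();print(s['eef_pos'],s['force'])
v=cam('scene');w=cam('wrist')
import pickle;pickle.dump((s,v,w),open('tilt.pkl','wb'))
a=[cv2.resize(v['img'][110:230,160:280],None,fx=4,fy=4,interpolation=cv2.INTER_CUBIC),cv2.resize(w['img'][150:384,100:412][:240],(312*1,234*1))]
a[1]=cv2.copyMakeBorder(a[1],0,480-a[1].shape[0],0,0,cv2.BORDER_CONSTANT)
cv2.imwrite('pics/t3.png',cv2.cvtColor(np.hstack(a),cv2.COLOR_RGB2BGR))
E
```

```text
[581.85159058 320.13225833 119.70258624] [7.56294167 1.50511044 1.19075129]
```

View pics/t3.png

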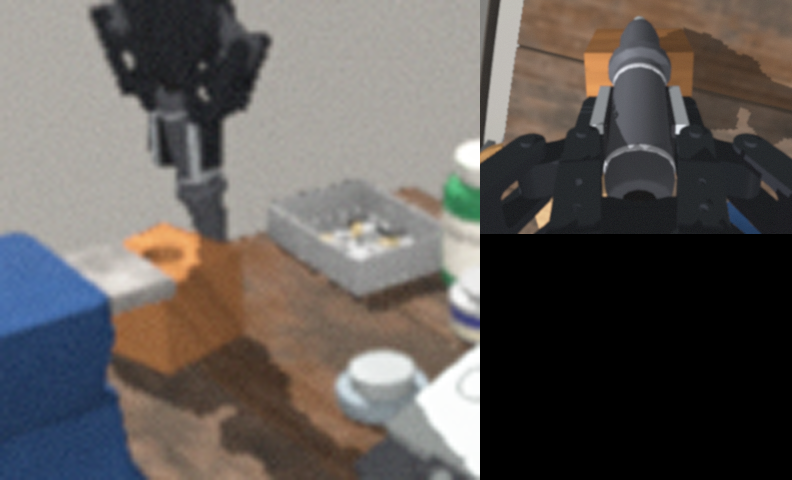

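```bash
cat >> h.py <<'E'
def rows(w,s,ths,L=89,piv=(0,0,-8)):
    T=R.from_euler('xyz',s['tool_rot'])
    P=[np.array(s['eef_pos'])+T.apply(np.array(piv)+L*np.array([np.sin(t),0,np.cos(t)])) for t in np.radians(ths)]
    return proj(w,P)
E
python3 - <<'E'
from h import *
import pickle
s,v,w=pickle.load(open('tilt.pkl','rb'))
for t in (12,15,18,21,24): print(t,rows(w,s,[t])[0].round(1),'button',rows(w,s,[t],L=-44)[0].round(1),'collar top',rows(w,s,[t],L=89-57)[0].round(1))
g=w['img'].mean(2); print(g[150:185,257:262].mean(1).round(0))
E
```

```text
12 [257.9 177. ] button [256.9 360.7] collar top [257.7 226.4]
15 [257.9 171. ] button [257.  364.3] collar top [257.6 223.9]
18 [257.9 165.1] button [257.  367.5] collar top [257.6 221.5]
21 [257.9 159.1] button [257.  370.3] collar top [257.6 219.1]
24 [257.9 153.3] button [257.  372.7] collar top [257.6 216.9]
[101. 100. 100. 100.  99.  99.  99. 100.  99.  99. 101. 103. 104. 104.
 106. 114. 132. 145. 134. 105.  82.  79.  80.  81.  83.  82.  81.  82.
  81.  82.  82.  82.  82.  82.  82.]
```

play_rows(series=[[-0.3,0,0,0,1],[-0.45,0,0,0,1],[-0.45,0,0,0,1],[-0.45,0,0,0,1]])

```text
clock: 11.8
eef_pos: [577.6, 319.2, 119.8]
tool_rot: [-3.14, -0.013, 0.255]
force: [7.2, 1.9, 0.3]
width: 24.8
```

play_rows(series=[[0.5,0,0,0,1],[1.5,0,-2,0,1],[3,0,-5,3,1],[3,0,-7,8,1],[3,0,-7,13.2,1],[3,0,-7,13.2,1],[3,0,-7,13.2,1],[3,0,-7,13.2,1]])

```text
clock: 12.6
eef_pos: [600.0, 325.0, 186.3]
tool_rot: [3.141, 0.002, 0.028]
force: [-0.0, 0.5, -1.5]
width: 24.7
```

```bash
python3 - <<'E'
from h import *
import pickle
for i in range(4):w=cam('wrist')
s=status.read_state();v=cam('scene');print(s['eef_pos'],s['tool_rot'],s['force'],s['width'])
pickle.dump((s,v,w),open('tilt2.pkl','wb'))
for t in (17,18,19,20,21,22): print(t,rows(w,s,[t])[0].round(1),rows(w,s,[t],L=79)[0].round(1),'scene',rows(v,s,[t])[0].round(1),rows(v,s,[t],L=89-57)[0].round(1))
g=w['img'].mean(2); print(g[150:185,256:261].mean(1).round(0))
a=[cv2.resize(v['img'][70:230,160:280],None,fx=3.5,fy=3.5,interpolation=cv2.INTER_CUBIC),cv2.resize(w['img'][140:240,210:305],None,fx=4,fy=4,interpolation=cv2.INTER_CUBIC)]
a[1]=cv2.copyMakeBorder(a[1],0,560-a[1].shape[0],0,0,cv2.BORDER_CONSTANT)
cv2.imwrite('pics/t4.png',cv2.cvtColor(np.hstack(a),cv2.COLOR_RGB2BGR))
E
```

```text
[600.54850634 325.1830478  186.83270716] [3.14128466e+00 8.61243160e-04 2.64952967e-02] [-0.20044882  1.08284887 -1.74198465] 24.551993515121655
17 [257.4 167.2] [257.3 175.1] scene [219.7 146.7] [213.4 127.9]
18 [257.4 165.3] [257.3 173.3] scene [220.2 146.4] [213.5 127.8]
19 [257.4 163.3] [257.3 171.5] scene [220.7 146.1] [213.7 127.7]
20 [257.4 161.3] [257.3 169.8] scene [221.1 145.7] [213.9 127.6]
21 [257.4 159.3] [257.3 168. ] scene [221.6 145.4] [214.1 127.5]
22 [257.4 157.4] [257.3 166.2] scene [222.  145.1] [214.2 127.4]
[ 97.  99.  99.  99.  99.  98.  97.  96.  95.  95. 102. 120. 136. 135.
 112.  84.  71.  71.  73.  74.  73.  74.  74.  73.  74.  73.  74.  73.
  74.  73.  74.  74.  74.  73.  73.]
```

View pics/t4.png

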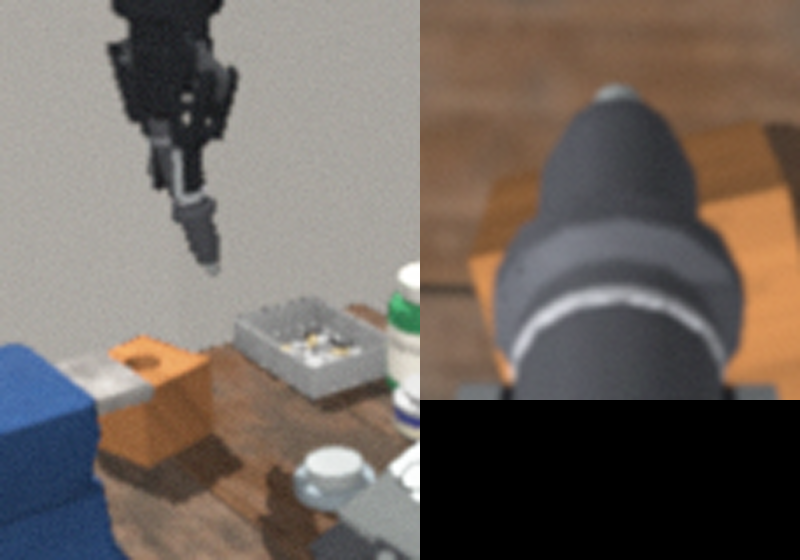

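```bash
python3 - <<'E'
from h import *
import pickle
s,v,w=pickle.load(open('tilt2.pkl','rb'))
T=R.from_euler('xyz',s['tool_rot'])
g=v['img'].mean(2)[:,205:232]
C=[]
for r in range(128,149):
    k=np.where(g[r]<110)[0]+205
    if len(k)>2:C.append((r,k.min(),k.max(),k.mean()))
C=np.array(C);print(C.round(1).tolist())
m=(C[:,0]>=134)&(C[:,0]<=143);print('slope',np.polyfit(C[m,0],C[m,3],1))
for t in(14,16,18,20,22,24):
    a=rows(v,s,[t],L=77)[0];b=rows(v,s,[t],L=45)[0]
    th=np.radians(t); u=np.array([np.sin(th),0,np.cos(th)]);n=np.array([np.cos(th),0,-np.sin(th)])
    rim=lambda L,r:proj(w,[s['eef_pos']+T.apply(np.array([0,0,-8])+L*u+r*n)])[0][1].round(1)
    print(t,'slope',((a-b)[0]/(a-b)[1]).round(3),'rows tip rim',rim(89,4.5),'nose rim',rim(79,12),rim(79,9),'collar rim',rim(39,17),rim(32,17))
E
```

```text
[[128.0, 209.0, 221.0, 215.2], [129.0, 209.0, 221.0, 215.0], [130.0, 209.0, 220.0, 214.5], [131.0, 209.0, 220.0, 214.5], [132.0, 209.0, 220.0, 214.5], [133.0, 210.0, 220.0, 215.0], [134.0, 212.0, 221.0, 216.5], [135.0, 212.0, 221.0, 216.5], [136.0, 213.0, 221.0, 217.0], [137.0, 213.0, 222.0, 217.5], [138.0, 213.0, 222.0, 217.5], [139.0, 214.0, 222.0, 218.0], [140.0, 214.0, 222.0, 218.0], [141.0, 214.0, 222.0, 218.0], [142.0, 215.0, 222.0, 218.5], [143.0, 216.0, 222.0, 219.0], [144.0, 216.0, 222.0, 219.0], [145.0, 217.0, 220.0, 218.5]]
slope [  0.26363636 181.13636364]
14 slope 0.285 rows tip rim 167.4 nose rim 164.2 168.4 collar rim 190.8 198.2
16 slope 0.322 rows tip rim 163.4 nose rim 160.7 164.8 collar rim 189.3 197.0
18 slope 0.36 rows tip rim 159.5 nose rim 157.2 161.3 collar rim 187.7 195.9
20 slope 0.399 rows tip rim 155.5 nose rim 153.7 157.8 collar rim 186.3 194.9
22 slope 0.44 rows tip rim 151.6 nose rim 150.2 154.3 collar rim 184.9 193.9
24 slope 0.484 rows tip rim 147.7 nose rim 146.8 150.9 collar rim 183.6 193.0
```

```bash
python3 - <<'E'
from h import *
import pickle
from scipy.optimize import least_squares
s,v,w=pickle.load(open('tilt2.pkl','rb'))
T=R.from_euler('xyz',s['tool_rot'])
g=w['img'].mean(2);print(g[185:222,256:261].mean(1).round(0))
def rim(th,L,r):
    u=np.array([np.sin(th),0,np.cos(th)]);n=np.array([np.cos(th),0,-np.sin(th)])
    return proj(w,[s['eef_pos']+T.apply(np.array([0,0,-8])+L*u+r*n)])[0][1]
for t in(16,18,20,22,24):
  print(t,[[rim(np.radians(t),L+d,r).round(1) for L,r in((89,4.5),(39,17),(32,17),(29,13),(-33,13),(-44,8))] for d in(0,-5)])
# widths: 17mm collar half-width at wrist
E
```

```text
[ 74.  74.  74.  75.  76.  75.  76.  74.  77.  87.  98. 108. 112. 112.
 113. 113. 114. 114. 110. 100.  88.  82.  79.  79.  80.  91. 120. 151.
 169. 168. 141. 102.  80.  80.  80.  80.  79.]
16 [[np.float64(163.4), np.float64(189.3), np.float64(197.0), np.float64(207.1), np.float64(315.9), np.float64(354.0)], [np.float64(167.1), np.float64(194.8), np.float64(203.0), np.float64(213.3), np.float64(329.0), np.float64(369.0)]]
18 [[np.float64(159.5), np.float64(187.7), np.float64(195.9), np.float64(206.0), np.float64(319.0), np.float64(357.1)], [np.float64(163.3), np.float64(193.5), np.float64(202.1), np.float64(212.5), np.float64(332.4), np.float64(372.4)]]
20 [[np.float64(155.5), np.float64(186.3), np.float64(194.9), np.float64(205.0), np.float64(322.0), np.float64(360.1)], [np.float64(159.6), np.float64(192.4), np.float64(201.4), np.float64(211.8), np.float64(335.7), np.float64(375.5)]]
22 [[np.float64(151.6), np.float64(184.9), np.float64(193.9), np.float64(204.1), np.float64(324.8), np.float64(362.8)], [np.float64(155.9), np.float64(191.2), np.float64(200.7), np.float64(211.2), np.float64(338.8), np.float64(378.4)]]
24 [[np.float64(147.7), np.float64(183.6), np.float64(193.0), np.float64(203.2), np.float64(327.6), np.float64(365.4)], [np.float64(152.2), np.float64(190.2), np.float64(200.1), np.float64(210.6), np.float64(341.8), np.float64(381.0)]]
```

```bash
python3 - <<'E'
from h import *
import pickle
s,v,w=pickle.load(open('tilt2.pkl','rb'))
a=cv2.resize(w['img'][140:384,190:325],None,fx=2.4,fy=2.4,interpolation=cv2.INTER_CUBIC)
b=cv2.resize(v['img'][95:155,190:240],None,fx=9,fy=9,interpolation=cv2.INTER_CUBIC)
b=cv2.copyMakeBorder(b,0,a.shape[0]-b.shape[0],0,0,cv2.BORDER_CONSTANT)
cv2.imwrite('pics/t5.png',cv2.cvtColor(np.hstack([a,b]),cv2.COLOR_RGB2BGR));print(a.shape,b.shape)
E
```

```text
(586, 324, 3) (586, 450, 3)
```

View pics/t5.png

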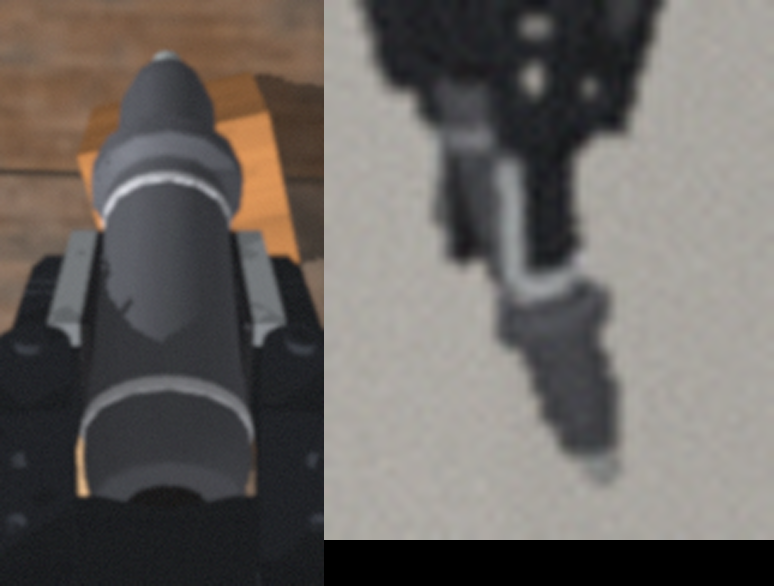

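play_rows(series=[[-0.7,4.0,0,0,1],[-1.4,8.0,0,0,1],[-2.1,12.0,0,0,1],[-2.8,16.0,0,0,1],[-3.5,20.0,0,0,1],[-4.2,24.0,0.5,0,1],[-4.7,27.5,1.3,0,1],[-4.7,27.5,2,0,1]])

```text
clock: 13.65
eef_pos: [560.2, 41.4, 167.0]
tool_rot: [3.136, 0.001, 0.017]
force: [0.0, 0.7, -2.0]
width: 24.8
```

```bash
python3 - <<'E'
from h import *
import pickle
for i in range(5):w=cam('wrist')
s=status.read_state();v=cam('scene');print(s['eef_pos'],s['tool_rot'],s['force'],s['width'])
pickle.dump((s,v,w),open('hov.pkl','wb'))
T=R.from_euler('xyz',s['tool_rot'])
print('ring wrist',proj(w,[[595.4,49.4,73.5]]),'scene',proj(v,[[595.4,49.4,73.5]]))
for t in(17,20):
  tip=s['eef_pos']+T.apply(np.array([86*np.sin(np.radians(t)),0,86*np.cos(np.radians(t))-8])); print(tip,proj(w,[tip]),proj(v,[tip]))
a=cv2.resize(w['img'][120:260,190:320],None,fx=3.2,fy=3.2,interpolation=cv2.INTER_CUBIC)
b=cv2.resize(v['img'][145:235,235:325],None,fx=4.2,fy=4.2,interpolation=cv2.INTER_CUBIC)
b=cv2.copyMakeBorder(b,0,a.shape[0]-b.shape[0],0,0,cv2.BORDER_CONSTANT)
cv2.imwrite('pics/h1.png',cv2.cvtColor(np.hstack([a,b]),cv2.COLOR_RGB2BGR));print(a.shape,b.shape)
E
```

```text
[561.39380605  50.99274375 167.69464358] [-3.14039163e+00 -9.48114796e-04  2.82063498e-02] [ 0.6917482   0.00313021 -2.29471628] 24.38346381147806
ring wrist [[260.76797323 150.9015577 ]] scene [[279.5901357  204.58543207]]
[586.59560712  51.79298525  93.47636085] [[256.91791169 169.4798607 ]] [[275.85875789 197.00476895]]
[590.86236694  51.91165038  94.90905103] [[256.88963501 163.70894156]] [[277.42368268 195.76687941]]
(448, 416, 3) (448, 378, 3)
```

View pics/h1.png

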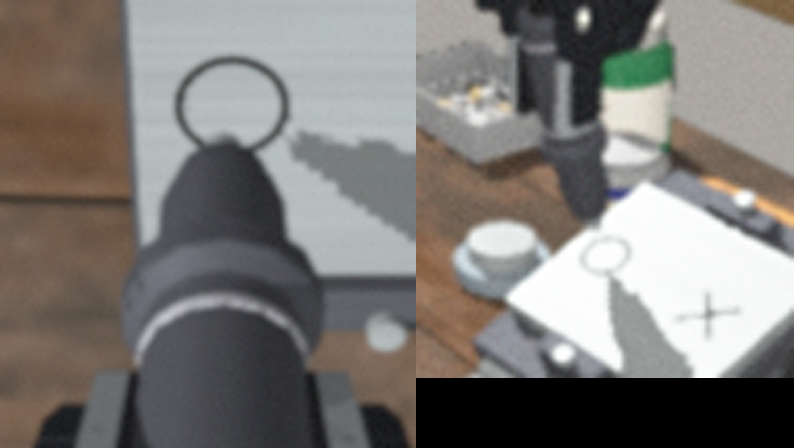

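```bash
python3 - <<'E'
from h import *
import pickle
s,v,w=pickle.load(open('hov.pkl','rb'))
print('ring',onz(w,[(262.5,152.8)],73.5),onz(v,[(280.2,205.5)],73.5))
for wr in (164,166):
  o1,d1=rays(w,[(258.6,wr)]);o2,d2=rays(v,[(276.3,197.7)])
  A=np.c_[d1[0],-d2[0]];t=np.linalg.lstsq(A,o2-o1,rcond=None)[0]
  p,q=o1+t[0]*d1[0],o2+t[1]*d2[0];print(p,q,((p+q)/2-s['eef_pos']).round(1))
E
```

```text
ring [[594.05241767  48.11408535  73.5       ]] [[593.92601003  45.72657284  73.5       ]]
[589.72796457  50.76396591  90.73709162] [588.26554974  52.27444588  91.07070141] [ 27.6   0.5 -76.8]
[588.50267391  50.72897367  91.37527905] [587.6726402   51.5901452   91.56991565] [ 26.7   0.2 -76.2]
```

play_rows(series=[[0.2,0.1,0.5,0,1],[0.4,0.2,0.9,0,1],[0.54,0.2,1.3,0,1],[0.54,0.2,1.3,0,1],[0.54,0.2,1.3,0,1]])

```text
clock: 14.45
eef_pos: [566.3, 47.4, 154.1]
tool_rot: [-3.142, 0.0, 0.026]
force: [-0.3, 0.6, -1.7]
width: 24.7
```

play_rows(series=[[0.07,0,0.19,0,1],[0.14,0,0.38,0,1],[0.14,0,0.38,0,1],[0.14,0,0.38,0,1],[0.14,0,0.38,0,1]])

```text
clock: 14.95
eef_pos: [567.9, 47.4, 150.6]
tool_rot: [-3.142, -0.0, 0.026]
force: [0.1, -0.3, -1.0]
width: 24.8
```

play_rows(series=[[0.07,0,0.19,0,1],[0.14,0,0.38,0,1],[0.14,0,0.38,0,1],[0.14,0,0.38,0,1],[0.14,0,0.38,0,1]])

```text
clock: 15.45
eef_pos: [569.1, 47.4, 146.9]
tool_rot: [3.142, 0.0, 0.026]
force: [-2.8, 0.0, 3.5]
width: 24.9
```

```bash
python3 - <<'E'
from h import *
import pickle
w=cam('wrist')
s=status.read_state();v=cam('scene');print(s['eef_pos'],s['tool_rot'],s['force'],s['width'])
pickle.dump((s,v,w),open('fin.pkl','wb'))
print('ring scene',proj(v,[[595.4,49.4,73.5]]),'wrist',proj(w,[[595.4,49.4,73.5]]))
a=cv2.resize(w['img'][110:240,200:320],None,fx=3.3,fy=3.3,interpolation=cv2.INTER_CUBIC)
b=cv2.resize(v['img'][150:230,240:310],None,fx=5.5,fy=5.5,interpolation=cv2.INTER_CUBIC)[:429]
b=cv2.copyMakeBorder(b,0,a.shape[0]-b.shape[0],0,0,cv2.BORDER_CONSTANT)
cv2.imwrite('pics/f1.png',cv2.cvtColor(np.hstack([a,b]),cv2.COLOR_RGB2BGR));print(a.shape,b.shape)
E
```

```text
[569.1068916   47.43330408 146.87863853] [3.14155663e+00 4.95003033e-05 2.60695798e-02] [-2.02906326  0.11508031  2.68169328] 24.548176296811743
ring scene [[279.5901357  204.58543207]] wrist [[255.54447603 168.1734354 ]]
(429, 396, 3) (429, 385, 3)
```

View pics/f1.png

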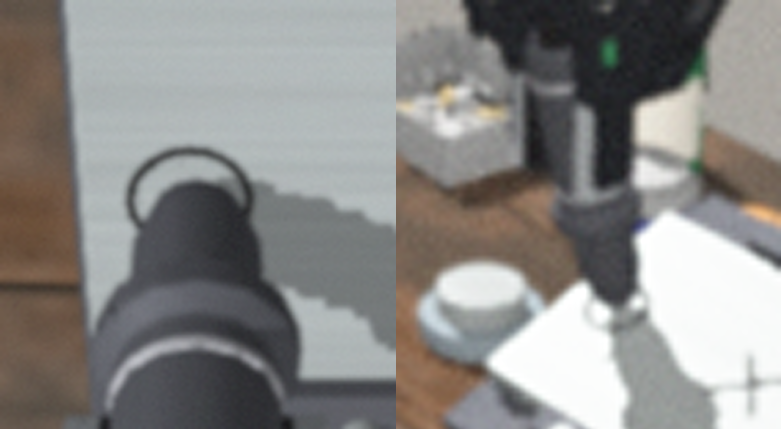

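```bash
python3 - <<'E'
from h import *
import pickle
s,v,w=pickle.load(open('fin.pkl','rb'))
b=proj(v,[[595.4,49.4,73.5]])[0]
for t in(12,15,18,21):
  P=rows(v,s,[t,t],L=35.5)[0];Q=rows(v,s,[t],L=85)[0]
  print(t,'collar',(((P+[.6,.9])-[240,150])*5.5+[396,0]).round(),'tip',(((Q+[.6,.9])-[240,150])*5.5+[396,0]).round(),'slope',((Q-P)[0]/(Q-P)[1]).round(3))
# barrel edges in scene below the collar
im=v['img'].astype(float).mean(2)
for r in range(192,205): 
  k=np.where(im[r,262:290]<95)[0]+262; print(r,k.min() if len(k) else None,k.max() if len(k) else None,im[r,266:288].round(0).astype(int))
E
```

```text
12 collar [584. 212.] tip [602. 318.] slope 0.167
15 collar [588. 209.] tip [611. 312.] slope 0.22
18 collar [592. 207.] tip [619. 305.] slope 0.277
21 collar [595. 204.] tip [628. 298.] slope 0.338
192 269 282 [ 99  99  96  88  78  69  71  72  77  77  73  76  77  72  70  66  73 127
 203 243 253 253]
193 268 282 [103  98  92  95  89  80  72  67  67  66  69  76  68  68  64  64  83 169
 247 255 253 253]
194 271 282 [104 103 103 102  96  85  75  69  69  64  67  69  70  73  73  67  81 163
 242 254 253 253]
195 271 282 [104 100 101 105  97  90  76  69  70  63  72  76  74  68  69  71  73 136
 232 253 253 252]
196 263 282 [102 106 103 104  98  92  80  68  67  67  68  68  70  72  70  67  69 109
 214 253 253 252]
197 271 282 [102 100 107  98 101  93  87  72  62  68  70  73  69  76  69  65  61 100
 203 253 253 252]
198 263 282 [ 97  96 100 104  98  99  94  70  62  67  68  72  74  70  75  69  62  99
 202 253 253 252]
199 267 282 [ 99  93  97  95  99 100  94  77  69  65  67  73  72  71  67  67  57 101
 211 254 253 252]
200 275 282 [ 97  96  97  99  98 100 104 104  97  67  69  67  70  75  70  72  67 111
 214 254 253 252]
201 267 282 [100  91 101  94  96 112 147 187 179 107  68  71  68  69  71  68  64 104
 200 251 253 253]
202 268 282 [106  96  94  98 113 171 233 249 242 155  77  61  66  67  67  66  67 104
 177 239 252 253]
203 277 282 [127 100  97 122 180 241 255 255 251 190 109  70  66  65  63  67  94 155
 192 214 246 253]
204 278 281 [158 116 129 189 240 255 255 254 244 203 178 122  79  71  70  81 146 221
 235 210 237 252]
```

```bash
python3 - <<'E'
from h import *
cam('scene');s=status.read_state();print(s['clock'],s['force'],s['width'],s['eef_pos'])
print(order.finish_job())
E
```

```text
15.6 [-2.19026557  0.5076901   3.14930485] 24.50871331054264 [569.11803261  47.43924041 146.83266377]
the job is handed in; nothing more can be done
None
```

I zeroed the probe on the pad, then handed the job in with the probe held on the plate inside the ring. The robot clock stood at 15.6 s, and no verdict was reported.

**Zeroing:** I lifted the probe out of the stand and pressed it onto the pad with about 23 N for about 0.8 s. That is more than both springs need to bottom. The tip was near the pad's centre.

**Tilting the probe:** The arm's moves cannot tilt the tool. I pushed the barrel against the stand's top edge so that the probe turned in the jaws until it leaned about 20°.

**Last checks:**
- **Force:** about 5.5 N on the plate, so the sprung tip is about 4 mm in.
- **Position:** the tip is an estimated 2 mm from the ring's centre (3 mm at most).
- **Grip:** the fingers are closed on the probe at 24.5 mm opening.
- **Zero pad:** it is no longer touched. I did not measure that it came back up.

**Disagreements:**
- **Tilt:** the readings ran from 14° to 21°, depending on the camera and method. The final side view gave 18° to 19°, so about 2° off square, against the 6° allowed.
- **Ring position:** the three cameras differed by about 3.7 mm (mostly sideways). I corrected for this by comparing tip and ring within the same picture.
- **Slip in the jaws:** one wrist-camera reading suggested the probe had slid up about 6 mm. The two-camera check contradicted it and matched the nominal length.

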